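# Gather the glass slices under the lid, then open the case

### The job

On the glassblower's bench, take the colour case with the red end, not the blue one. Keeping its loose lid on, pick up the case and tilt it red end down until both glass slices have slid to the red end, then set it level on the bench again. Then lift the lid off by its knob, lay it flat, right way up, on the bare bench between the two cases, and leave the open case with the slices still gathered at its red end.

Things in the scene. Friction and masses are not known exactly. Their poses are not given: they have to be found in the camera images.
- case: White enamelled steel tray, 130 (its x) x 56 (y) x 30 mm high, walls 4, floor 3, 0.17-0.29 kg, loose; last 45 mm at +x painted red. Origin: centre of underside, z up; +x (red end) faces the robot within 40 deg. Grip its 56 mm width from above, fingers outside the long walls. A like blue case stands left or right of it; between them bench (z=0) is bare: x 0.42 to 0.60 m, y within 80 mm of 0.
- case_lid: Clear loose lid: plate 126 x 52 x 3 mm, inside the case's outline, on its rim; 6 mm lip below holds it with 2-3 mm play up to 40 deg tilt. 60 g. Red bar knob mid-top: 30 (x) x 16 (y) mm, 22 mm high. Origin: centre of the plate's underside, 30 mm above the case's underside when on, 6 mm above the bench laid flat; knob top 25 mm above origin. Axes as the case's, z up.
- case_slice1: Dark green glass disc, 20 mm across, 10 mm high, 11 g, white spot, lying flat in the red case, at first in the half away from the red end. Origin: centre of underside. Slides freely along the floor when the case is tilted beyond about 22 deg (30 to 40 deg for a second is ample); stays put when level.
- case_slice2: A second such slice, same size, in the same case.
Mind the look-alikes: they are no part of the job. What is shaped like the case but orange is not meant.

How it is judged:
By the outcome, as a careful person would: the job done as asked, in the order asked, and still so for the second after the job is handed in, with the robot touching nothing.
It also fails if it takes over 64 s, if anything falls off the work surface, if the arm or the gripper's body presses on something with over 40 N, if the wrist force passes 120 N, or if a joint passes its speed limit or range.

### The arm

A 7-joint arm with a two-finger parallel gripper is mounted at the origin on the work surface. World frame = base frame: x ahead of the robot, y to its left, z up, the work surface at z = 0. Lengths are in m, angles in rad, forces in N, time in s.
With the tool pointing down it reaches from about 0.425 to 0.875 m from the base axis. Payload 4.7 kg.
Tool frame: the origin (TCP) lies midway between the tips of the shut fingers; the grasp point (between the pads) lies 19 mm behind it; x points along the fingers, z is the direction in which the jaws open and shut, and the axes are right-handed (so a half turn about x gives the same grasp; the last joint's range is limited). The gripper opens to 87 mm and grips with 3 to 60 N. Pads are 19 mm wide; open, the fingers measure 117 mm over their backs; the gripper's body (75 mm by 190 mm) begins 51 mm behind the grasp point.
Start: joints at [1.232, 0.321, -0.07, 1.45, 0.023, 1.371, -0.057], TCP at [0.225, -0.61, 0.223] pointing down, gripper open.
Joint ranges: [-2.86, 2.86], [-0.3, 2.09], [-1.38, 1.24], [0.06, 2.45], [-1.56, 4.7], [0.09, 2.05], [-2.69, 2.69]. Speed limits (rad/s): [2.57, 2.57, 3.14, 3.14, 3.14, 3.14, 3.14].

### API

Orientations are given as a rotation vector (axis times angle).
In Python, from bench import ctrl, vision, close_job gives the robot as it stands. The module is installed in compiled form; this text tells all that it offers.
- The arm moves only by the tool servo_tool, never from a script. Its argument "commands" is a list that holds one entry, the list of rows, each a list of 7 numbers: the turn, a rotation vector about the tool's x, y, z in degrees, then the shift along the tool's x, y, z in mm, then the finger opening in mm, from 0 to 87. In form: [[[wx, wy, wz, x, y, z, grip], ...]]. A call has 1 to 5 rows; each row is the pose to reach, as a shift and turn from the pose commanded when the call began, along the tool's axes at that moment; what a row does not reach only later rows make up. A row lasts 1/8 s, in which the tool goes at most 62.5 mm and 10.7 degrees, less where a joint would pass 70% of its speed; a pose out of reach is approached as far as the arm can. A call with a gripper value outside its range is refused whole. The fingers move at their own pace and stop on an object; "newtons" is the grip in N (left out, the last holds). Time passes only in rows, so rows that repeat a pose let the fingers close. It gives the time, the measured TCP pose, the force and the opening at its end, in the units of the state.
- ctrl.get_state(): the state, without advancing time (a new reading comes with each control period).
- vision.get_image(name): name is "side" or "top" or "wrist"; returns the picture (384x512x3 uint8, red, green, blue); there is no depth.
- vision.camera_info(name): a dict with "fov_y" (degrees; the focal length in pixels is half the picture's height over the tangent of half this angle, whatever the lens; pixels are square), "cx", "cy" (the principal point, pixels), "dist" ([k1, k2, p1, p2, k3] as OpenCV has them; the pictures are not rectified), "pose" (4x4, takes a point from camera to world coordinates). Camera axes: x right, y down, z forward; pixel columns grow to the right and rows downward; lengths in m; the calibration is good to about 2 mm. A picture is of the moment at which its call begins: read the wrist's pose just before it. camera_info takes no time and is no camera call; for the wrist camera it gives the pose at the moment of the call.
- close_job(): hands the job in, once; it reports no verdict.
The state is a dict: "time": time; "joint_positions": joint angles; "qd": joint speeds; "joint_torque": joint torques, N m; "position": TCP position; "tool_rot": TCP orientation; "ft_force": force on the tool from outside, world axes, zero at the start; "torque": the same for the moment, N m; "grip_width": opening from 0.0 (shut) to 1.0 (fully open).
Only numpy, scipy, OpenCV 4.12 (cv2) and the standard library are available. Lean on these libraries where they do the work, as an engineer would, in place of code of your own. Each camera call takes 0.05 s, during which the arm holds its last target. There are 200 camera calls.

## Working session

There is one attempt and no reset: what is moved stays moved. The work goes in short steps, Python scripts to look and compute and a tool call to move; the robot and the scene stay as the last step left them, time stands still between calls to the robot, and variables do not carry over. Pictures are saved under pics/ and viewed, about 8 in all and at most 12, crops included, and the job is handed in when it is done.

Besides the shell and the picture viewer there is one more tool, called after "Emit:" as name([rows], argument=value, ...), one row to a line, values as JSON. servo_tool: Moves the arm, as the interface text tells. Its arguments: {"type":"object","properties":{"commands":{"type":"array"},"newtons":{"type":"number"}},"required":["commands"]}

```bash
mkdir -p pics; cat > h.py <<'E'
import numpy as np, cv2
from bench import ctrl, vision
from scipy.spatial.transform import Rotation as R
def KD(n):
    i=vision.camera_info(n); f=192/np.tan(np.radians(i['fov_y'])/2)
    return np.array([[f,0,i['cx']],[0,f,i['cy']],[0,0,1.]]),np.array(i['dist'],float),np.array(i['pose'])
def grab(n,fn):
    c=KD(n); im=vision.get_image(n); cv2.imwrite('pics/'+fn,im[:,:,::-1]); return im,c
def ray(c,uv,z):
    K,D,P=c; p=cv2.undistortPoints(np.array(uv,float).reshape(-1,1,2),K,D).reshape(-1,2)
    d=np.c_[p,np.ones(len(p))]@P[:3,:3].T; o=P[:3,3]
    return o+d*((z-o[2])/d[:,2])[:,None]
def proj(c,X):
    K,D,P=c; Q=np.linalg.inv(P); return cv2.projectPoints(np.array(X,float),cv2.Rodrigues(Q[:3,:3])[0],Q[:3,3],K,D)[0].reshape(-1,2)
def togo(p,Rt):
    "shift in tool axes mm and rotvec deg to reach world pose"
    s=ctrl.get_state(); r=R.from_rotvec(s['tool_rot'])
    return r.inv().apply(np.array(p)-s['position'])*1000, np.degrees((r.inv()*Rt).as_rotvec())
E
python3 - <<'E'
from h import *
s=ctrl.get_state(); print(s); print(R.from_rotvec(s['tool_rot']).as_matrix().round(3))
a,ca=grab('top','top0.png'); b,cb=grab('side','side0.png')
for c in (ca,cb): print(c[2].round(3),c[0][0,0],c[1])
E
```

```text
{'time': 0.0, 'joint_positions': array([ 1.23210666,  0.32180818, -0.07007893,  1.45170964,  0.02259061,
        1.37084459, -0.05686474]), 'qd': array([ 1.19174650e-03, -1.61847801e-03,  1.72672597e-04,  1.07409655e-03,
       -5.13891066e-04, -3.79255378e-05, -4.97503685e-04]), 'joint_torque': array([-3.32122490e-04, -4.91289639e+01, -4.03972529e-01, -3.12523091e+01,
       -6.38511172e-02,  4.38740419e-02,  2.04685966e-04]), 'position': array([ 0.22433408, -0.60943388,  0.22145374]), 'tool_rot': array([ 0.94657157,  1.35743981, -0.94482841]), 'ft_force': array([-1.05164986, -0.02760514,  0.5700511 ]), 'torque': array([-0.01987849,  0.03351437,  0.03212889]), 'grip_width': 1.0013324455825734}
[[-0.001  0.938  0.346]
 [ 0.002  0.346 -0.938]
 [-1.    -0.    -0.002]]
[[ 0.004 -0.988  0.155  0.333]
 [-1.    -0.002  0.014 -0.024]
 [-0.013 -0.155 -0.988  1.209]
 [ 0.     0.     0.     1.   ]] 433.8608335409101 [-0.07969137  0.          0.          0.          0.        ]
[[-0.924 -0.196  0.327  0.139]
 [-0.381  0.5   -0.777  0.898]
 [-0.011 -0.843 -0.537  0.68 ]
 [ 0.     0.     0.     1.   ]] 485.2764148186812 [-0.03671308  0.          0.          0.          0.        ]
```

View pics/top0.png

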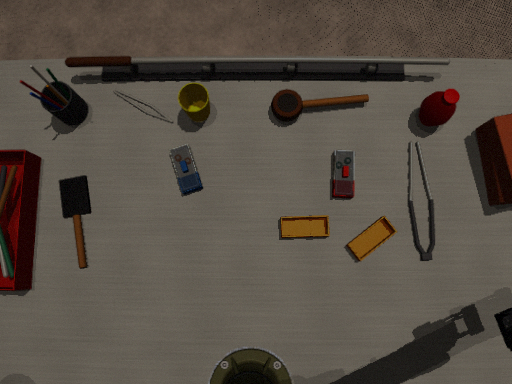

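View pics/side0.png

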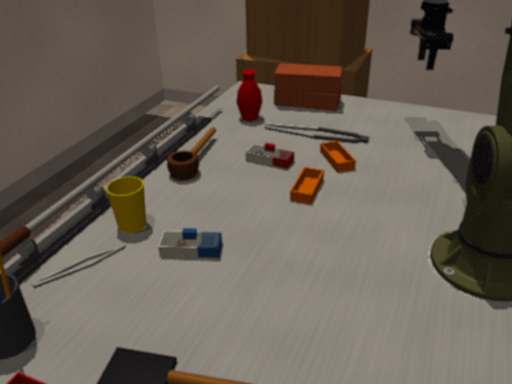

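Top view candidates:
- Case with red end at (343,175), red end toward the robot at (343,188). This is the one I want.
- Blue case at (186,170).
- Orange trays at (304,227) and (370,238), which are not meant.
- Red bottle at (438,105) and red boxes at the edges, which are not cases.

The side view agrees: red case at (270,156), blue case at (190,245).

```bash
python3 - <<'E'
from h import *
im=cv2.imread('pics/top0.png'); c=KD('top')
x0,y0,x1,y1=310,135,380,210
cv2.imwrite('pics/crop0.png',cv2.resize(im[y0:y1,x0:x1],None,fx=8,fy=8,interpolation=cv2.INTER_CUBIC))
hsv=cv2.cvtColor(im,cv2.COLOR_BGR2HSV)
m=((hsv[...,1]>130)&((hsv[...,0]<8)|(hsv[...,0]>170))&(hsv[...,2]>50)).astype(np.uint8)
n,l,st,ce=cv2.connectedComponentsWithStats(m[y0:y1,x0:x1])
for i in range(1,n):
  if st[i,4]>10:
    print(st[i],ce[i]+[x0,y0], ray(c,[ce[i]+[x0,y0]],.03)[0].round(3), ray(c,[ce[i]+[x0,y0]],.055)[0].round(3))
print(ray(c,[[186,170],[343,175],[304,227],[370,238]],.02).round(3))
E
```

```text
[33 31  6 10 60] [345.5 170.5] [ 0.594 -0.264  0.03 ] [ 0.589 -0.259  0.055]
[42 46  3 16 26] [352.76923077 188.34615385] [ 0.544 -0.282  0.03 ] [ 0.539 -0.277  0.055]
[33 53  7  5 11] [346.45454545 189.90909091] [ 0.539 -0.265  0.03 ] [ 0.535 -0.26   0.055]
[23 54 13  7 21] [337.         193.71428571] [ 0.529 -0.238  0.03 ] [ 0.524 -0.234  0.055]
[[ 0.597  0.182  0.02 ]
 [ 0.583 -0.258  0.02 ]
 [ 0.437 -0.147  0.02 ]
 [ 0.407 -0.328  0.02 ]]
```

View pics/crop0.png

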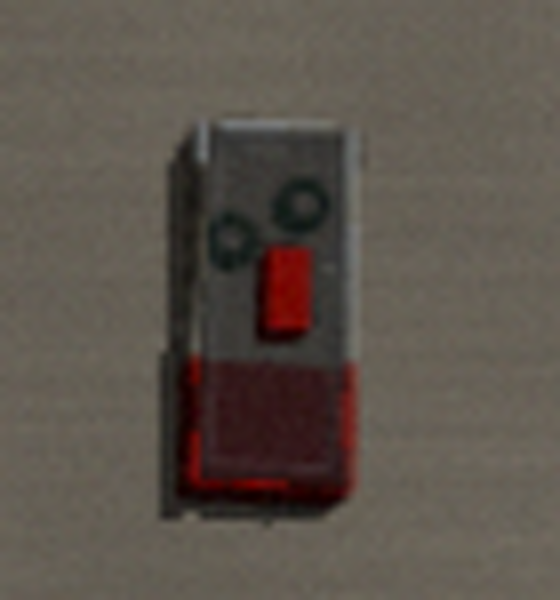

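```bash
cat >> h.py <<'E'
def down(psi):
    "tool down, tool z along case y; psi = heading of case +x"
    z=np.array([-np.sin(psi),np.cos(psi),0]); x=np.array([0,0,-1.]); return R.from_matrix(np.c_[x,np.cross(z,x),z])
E
python3 - <<'E'
from h import *
c=KD('top')
q=ray(c,np.array([[203,125],[352,128],[350,482],[193,487]])/8+[309.5,134.5],.03); print(q.round(3),q.mean(0))
d=(q[2]+q[3]-q[0]-q[1])/2; print(np.linalg.norm(d),np.linalg.norm(q[0]-q[1]),np.degrees(np.arctan2(d[1],d[0])))
p=togo([.583,-.259,.2],down(np.arctan2(d[1],d[0]))); print(p)
E
```

```text
[[ 0.652 -0.236  0.03 ]
 [ 0.652 -0.288  0.03 ]
 [ 0.526 -0.283  0.03 ]
 [ 0.524 -0.229  0.03 ]] [ 0.58842629 -0.25887548  0.03      ]
0.12725255342081002 0.052418715467752335 177.36060816681047
(array([  21.88541749,  457.65257999, -204.94957349]), array([22.85676006, -0.09626153,  0.02468253]))
```

Emit:
servo_tool([
  [[10,0,0,10,60,-15,87],[20,0,0,20,118,-40,87],[23,0,0,20,176,-68,87],[23,0,0,20,234,-94,87],[23,0,0,20,292,-121,87]],
], newtons=40)

```text
time: 0.72
position: [0.4535, -0.3981, 0.2022]
tool_rot: [1.245, 1.186, -1.245]
ft_force: [2.0, -0.3, -0.6]
grip_width: 1.003
```

```bash
python3 - <<'E'
from h import *
s=ctrl.get_state();print(s['time'],s['position'])
print(togo([.586,-.259,.2],down(np.radians(177.4))))
E
```

```text
0.725 [ 0.4535356  -0.39812654  0.20219669]
(array([   2.15416308,  125.52704314, -145.41718592]), array([-0.19362305, -0.00371772,  0.02366639]))
```

Emit:
servo_tool([
  [[0,0,0,1,40,-46,87],[0,0,0,2,80,-92,87],[0,0,0,2,115,-133,87],[0,0,0,2,125,-145,87],[0,0,0,2,125,-145,87]],
])

```text
time: 1.35
position: [0.5846, -0.2601, 0.1999]
tool_rot: [1.243, 1.188, -1.244]
ft_force: [0.5, 0.2, -0.1]
grip_width: 0.998
```

```bash
python3 - <<'E'
from h import *
s=ctrl.get_state();print(s['time'],s['position'])
grab('wrist','w1.png')
c=KD('wrist'); print(c[2].round(3))
psi=np.radians(177.4);M=R.from_rotvec([0,0,psi])
print(proj(c,[M.apply([a*.065,b*.028,.03])+[.588,-.259,0] for a,b in((1,1),(1,-1),(-1,-1),(-1,1))]).round())
E
```

```text
1.35 [ 0.58460874 -0.26012035  0.19993393]
[[-0.05  -0.957 -0.286  0.662]
 [-0.999  0.048  0.013 -0.266]
 [ 0.001  0.287 -0.958  0.363]
 [ 0.     0.     0.     1.   ]]
[[278. 227.]
 [228. 227.]
 [225. 108.]
 [280. 108.]]
```

View pics/w1.png

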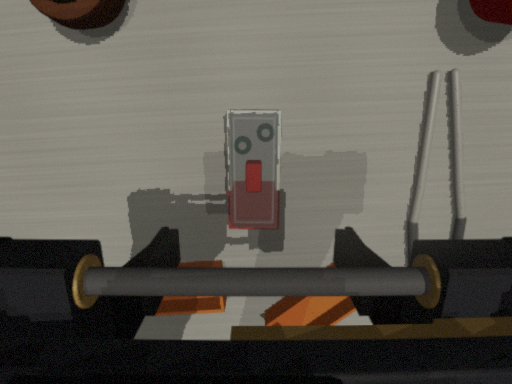

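The wrist view shows the red case with its lid on: corners (226,110), (281,110), (280,229), (228,229), and the slices at (243,145) and (265,132) at the far end. The corners lie within 2 px of the prediction, so the centre is about (0.586, -0.260). I'm descending now.

Emit:
servo_tool([
  [[0,0,0,60,0,0,87],[0,0,0,115,0,0,87],[0,0,0,160,0,0,87],[0,0,0,185,0,0,87],[0,0,0,193,0,0,87]],
])

```text
time: 2.02
position: [0.5814, -0.2635, 0.0055]
tool_rot: [1.246, 1.187, -1.251]
ft_force: [0.8, -0.1, -0.0]
grip_width: 0.999
```

Emit:
servo_tool([
  [[0,0,0,0,0,0,50],[0,0,0,0,0,0,50],[0,0,0,0,0,0,50],[0,0,0,0,0,0,50],[0,0,0,0,0,0,50]],
], newtons=45)

```text
time: 2.65
position: [0.5853, -0.2601, 0.0086]
tool_rot: [1.245, 1.186, -1.243]
ft_force: [-0.4, 2.8, 5.9]
grip_width: 0.637
```

Emit:
servo_tool([
  [[0,0,0,-8,0,0,45],[0,0,0,-24,0,0,45],[0,0,0,-45,0,0,45],[0,0,0,-65,0,0,45],[0,0,0,-80,0,0,45]],
])

```text
time: 3.28
position: [0.5851, -0.2614, 0.0899]
tool_rot: [1.245, 1.183, -1.244]
ft_force: [0.3, -0.0, -2.8]
grip_width: 0.642
```

```bash
python3 - <<'E'
from h import *
s=ctrl.get_state();print(s['time'],s['position'],s['ft_force'],s['grip_width'],s['joint_positions'].round(2))
r=R.from_rotvec(s['tool_rot'])
print(r.as_matrix().round(2))
# check sign: turn about tool z, +34deg: where does fingers' direction go
print((r*R.from_rotvec([0,0,np.radians(34)])).as_matrix()[:,0])
im,c=grab('side','s1.png'); cv2.imwrite('pics/s1c.png',cv2.resize(im[90:190,200:340,::-1],None,fx=4,fy=4))
E
```

```text
3.275 [ 0.58511586 -0.26143967  0.08987972] [ 0.33096539 -0.03696493 -2.82470936] 0.6422065299223574 [ 0.61  0.41 -0.29  1.62  0.12  1.13 -1.33]
[[ 0.    1.   -0.05]
 [-0.   -0.05 -1.  ]
 [-1.    0.    0.  ]]
[ 0.56017222 -0.02817045 -0.82789704]
```

View pics/s1c.png

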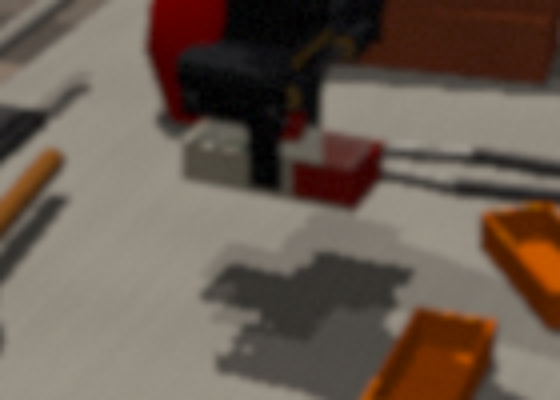

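The case is held level and clear of the bench with the lid on (crop: white end at left, red end at right (340,165)). Next is the tilt, red end down, about +tool z.

Emit:
servo_tool([
  [[0,0,5,0,0,0,45],[0,0,13,0,0,0,45],[0,0,21,0,0,0,45],[0,0,29,0,0,0,45],[0,0,34,0,0,0,45]],
])

```text
time: 3.95
position: [0.5826, -0.2609, 0.0869]
tool_rot: [1.456, 0.728, -0.799]
ft_force: [0.6, 1.5, -3.2]
grip_width: 0.641
```

Emit:
servo_tool([
  [[0,0,0,0,0,0,45],[0,0,0,0,0,0,45],[0,0,0,0,0,0,45],[0,0,0,0,0,0,45],[0,0,0,0,0,0,45]],
])

```text
time: 4.58
position: [0.5849, -0.2607, 0.0877]
tool_rot: [1.456, 0.73, -0.799]
ft_force: [-0.2, 0.4, -2.5]
grip_width: 0.642
```

Emit:
servo_tool([
  [[0,0,0,0,0,0,45],[0,0,0,0,0,0,45],[0,0,0,0,0,0,45],[0,0,0,0,0,0,45],[0,0,0,0,0,0,45]],
])

```text
time: 5.2
position: [0.5844, -0.2611, 0.0876]
tool_rot: [1.456, 0.729, -0.799]
ft_force: [0.7, -0.6, -2.5]
grip_width: 0.638
```

```bash
python3 - <<'E'
from h import *
s=ctrl.get_state();print(s['time'],s['position'],s['ft_force'],s['grip_width'])
x=R.from_rotvec(s['tool_rot']).as_matrix()[:,0];print(np.degrees(np.arccos(-x[2])))
w,cw=grab('wrist','w2.png'); im,c=grab('side','s2.png')
a=cv2.resize(im[90:190,200:340],(560,400)); b=w[60:300,130:370]
o=np.zeros((400,800,3),np.uint8);o[:,:560]=a;o[:240,560:]=b
cv2.imwrite('pics/c2.png',o[:,:,::-1])
E
```

```text
5.2 [ 0.58441755 -0.26108204  0.08755046] [ 0.72574102 -0.55513363 -2.52455206] 0.6382130031272092
33.99889201952916
```

View pics/c2.png

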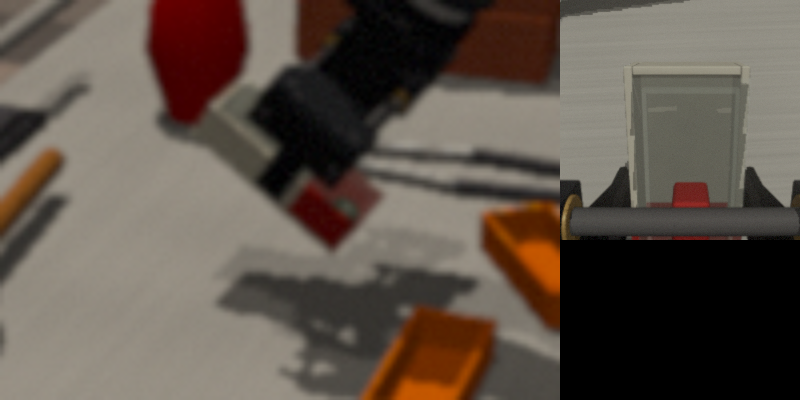

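The tilted view shows the far half empty (wrist inset), a slice at the red end at about (345,207), and the lid still on. Next I bring it level slowly and lower it.

Emit:
servo_tool([
  [[0,0,-5,0,0,0,45],[0,0,-13,0,0,0,45],[0,0,-21,0,0,0,45],[0,0,-29,0,0,0,45],[0,0,-34,0,0,0,45]],
])

```text
time: 5.92
position: [0.5862, -0.2608, 0.088]
tool_rot: [1.244, 1.187, -1.245]
ft_force: [0.9, 0.6, -2.8]
grip_width: 0.64
```

Emit:
servo_tool([
  [[0,0,0,15,0,0,45],[0,0,0,35,0,0,45],[0,0,0,55,0,0,45],[0,0,0,68,0,0,45],[0,0,0,72,0,0,45]],
])

```text
time: 6.55
position: [0.5833, -0.261, 0.0141]
tool_rot: [1.245, 1.187, -1.246]
ft_force: [0.1, -0.5, -3.1]
grip_width: 0.637
```

```bash
python3 - <<'E'
from h import *
s=ctrl.get_state();print(s['time'],s['position'],s['ft_force'],s['grip_width'])
print(R.from_rotvec(s['tool_rot']).as_matrix().round(3))
im,c=grab('side','s3.png'); cv2.imwrite('pics/c3.png',cv2.resize(im[110:180,220:320,::-1],(700,490)))
E
```

```text
6.55 [ 0.58326408 -0.26101146  0.01412306] [ 0.10625316 -0.48235592 -3.11225274] 0.6373978055758488
[[-0.002  0.999 -0.049]
 [ 0.001 -0.049 -0.999]
 [-1.    -0.002 -0.001]]
```

View pics/c3.png

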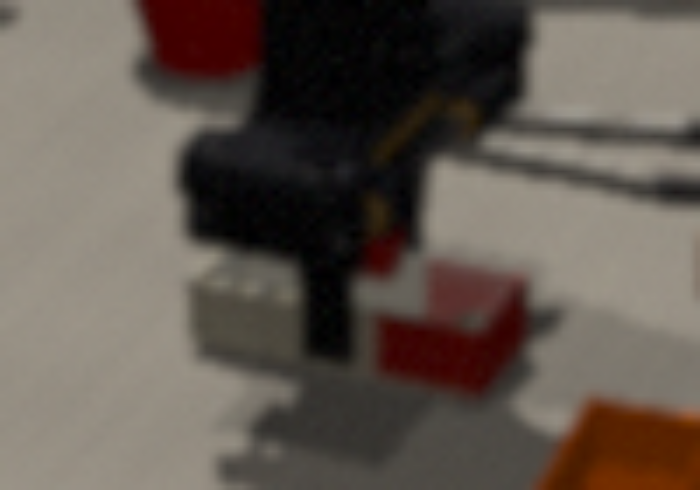

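The case is level, about 6 mm up, with the lid on. I lower it slowly to contact, then open the jaws.

Emit:
servo_tool([
  [[0,0,0,2,0,0,45],[0,0,0,4,0,0,45],[0,0,0,6,0,0,45],[0,0,0,7,0,0,45],[0,0,0,7,0,0,45]],
])

```text
time: 7.22
position: [0.5845, -0.2611, 0.0087]
tool_rot: [1.245, 1.186, -1.245]
ft_force: [-0.8, 0.4, -3.1]
grip_width: 0.637
```

Emit:
servo_tool([
  [[0,0,0,0.5,0,0,45],[0,0,0,1,0,0,45],[0,0,0,1.5,0,0,45],[0,0,0,2,0,0,45],[0,0,0,2,0,0,45]],
])

```text
time: 7.85
position: [0.5845, -0.2611, 0.0086]
tool_rot: [1.245, 1.185, -1.245]
ft_force: [-5.9, 0.9, 10.6]
grip_width: 0.642
```

Emit:
servo_tool([
  [[0,0,0,-1,0,0,60],[0,0,0,-1,0,0,75],[0,0,0,-1,0,0,87],[0,0,0,-1,0,0,87],[0,0,0,-1,0,0,87]],
])

```text
time: 8.48
position: [0.5844, -0.261, 0.0074]
tool_rot: [1.245, 1.186, -1.245]
ft_force: [-0.2, -0.1, -0.1]
grip_width: 0.98
```

Emit:
servo_tool([
  [[0,0,0,-15,0,0,87],[0,0,0,-60,0,0,87],[0,0,0,-115,0,0,87],[0,0,0,-165,0,0,87],[0,0,0,-190,0,0,87]],
])

```text
time: 9.1
position: [0.586, -0.2615, 0.2028]
tool_rot: [1.246, 1.179, -1.242]
ft_force: [0.0, 0.1, -0.4]
grip_width: 1.001
```

Emit:
servo_tool([
  [[0,0,0,0,0,0,87],[0,0,0,0,0,0,87]],
])

```text
time: 9.35
position: [0.5838, -0.2609, 0.1968]
tool_rot: [1.244, 1.187, -1.246]
ft_force: [0.3, 0.3, 0.3]
grip_width: 0.999
```

```bash
python3 - <<'E'
from h import *
s=ctrl.get_state();print(s['time'],s['position'],s['ft_force'],s['grip_width'])
im,c=grab('wrist','w4.png'); cv2.imwrite('pics/c4.png',cv2.resize(im[90:240,170:340,::-1],(680,600),interpolation=cv2.INTER_CUBIC))
t,ct=grab('top','t4.png')
np.save('cw4.npy',c[2])
hsv=cv2.cvtColor(im,cv2.COLOR_RGB2HSV)
m=((hsv[...,1]>150)&((hsv[...,0]<8)|(hsv[...,0]>170))&(hsv[...,2]>60)).astype(np.uint8)
m[:, :200]=0;m[:,310:]=0;m[:100]=0;m[240:]=0
n,l,st,ce=cv2.connectedComponentsWithStats(m)
for i in range(1,n):
  if st[i,4]>20: print(st[i],ce[i],ray(c,[ce[i]],.055)[0].round(4))
E
```

```text
9.35 [ 0.58384008 -0.26085503  0.19683299] [0.2672544  0.34428413 0.32700456] 0.9985107093570557
[251 165  16  30 392] [258.30612245 179.89540816] [ 0.5847 -0.263   0.055 ]
[232 214   3  15  41] [233.         221.31707317] [ 0.5421 -0.2349  0.055 ]
```

View pics/c4.png

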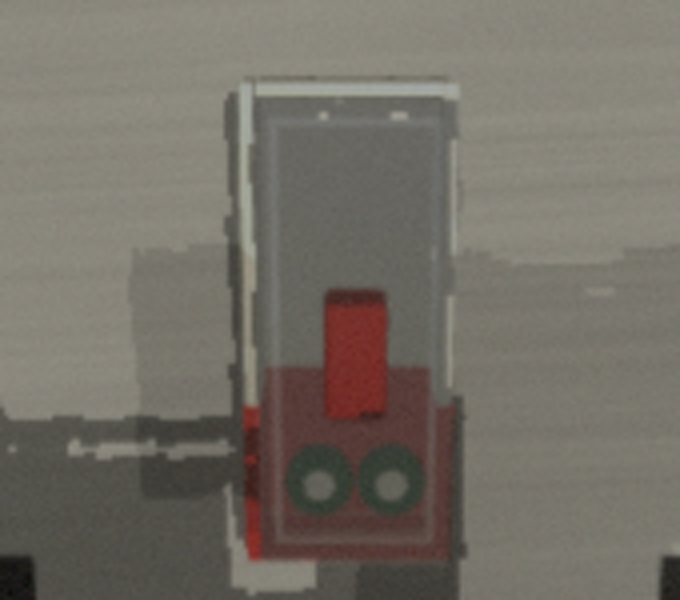

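Both slices are now at the red end, at crop (320,480) and (390,480). The lid is on, with the knob top at about (0.584, -0.263). I go down over the knob with the jaws partly open.

Emit:
servo_tool([
  [[0,0,0,50,0,2,50],[0,0,0,95,0,2,50],[0,0,0,130,0,2,50],[0,0,0,150,0,2,50],[0,0,0,158,0,2,50]],
])

```text
time: 10.07
position: [0.5836, -0.2627, 0.0379]
tool_rot: [1.245, 1.188, -1.246]
ft_force: [0.2, 0.3, 0.6]
grip_width: 0.596
```

Emit:
servo_tool([
  [[0,0,0,0,0,0,30],[0,0,0,0,0,0,20],[0,0,0,0,0,0,10],[0,0,0,0,0,0,10],[0,0,0,0,0,0,10]],
], newtons=15)

```text
time: 10.7
position: [0.5846, -0.2631, 0.0402]
tool_rot: [1.245, 1.185, -1.245]
ft_force: [-0.6, -0.2, 1.5]
grip_width: 0.182
```

Emit:
servo_tool([
  [[0,0,0,0,0,0,10],[0,0,0,0,0,0,10],[0,0,0,0,0,0,10]],
], newtons=20)

```text
time: 11.08
position: [0.5847, -0.2631, 0.0402]
tool_rot: [1.245, 1.185, -1.245]
ft_force: [-1.2, 1.1, 5.8]
grip_width: 0.179
```

Emit:
servo_tool([
  [[0,0,0,-4,0,0,10],[0,0,0,-10,0,0,10],[0,0,0,-25,0,0,10],[0,0,0,-50,0,0,10],[0,0,0,-80,0,0,10]],
])

```text
time: 11.7
position: [0.5841, -0.263, 0.1207]
tool_rot: [1.245, 1.186, -1.245]
ft_force: [1.1, -0.3, 0.1]
grip_width: 0.182
```

```bash
python3 - <<'E'
from h import *
s=ctrl.get_state();print(s['time'],s['position'],s['ft_force'],s['grip_width'])
w,c=grab('wrist','w5.png'); im,c=grab('side','s5.png')
o=np.zeros((400,800,3),np.uint8);o[:,:400]=cv2.resize(im[90:190,220:320],(400,400));o[:300,400:]=cv2.resize(w[60:360,60:460],(400,300))
cv2.imwrite('pics/c5.png',o[:,:,::-1])
print(togo([.52,0.0,.125],down(np.radians(177.4))))
E
```

```text
11.7 [ 0.58409314 -0.26297075  0.12068158] [ 1.0814627  -0.32847501  0.06745561] 0.1816680075127616
(array([  -1.84473688,  -79.82689596, -260.47318854]), array([-0.18896964,  0.17568281, -0.42402767]))
```

View pics/c5.png

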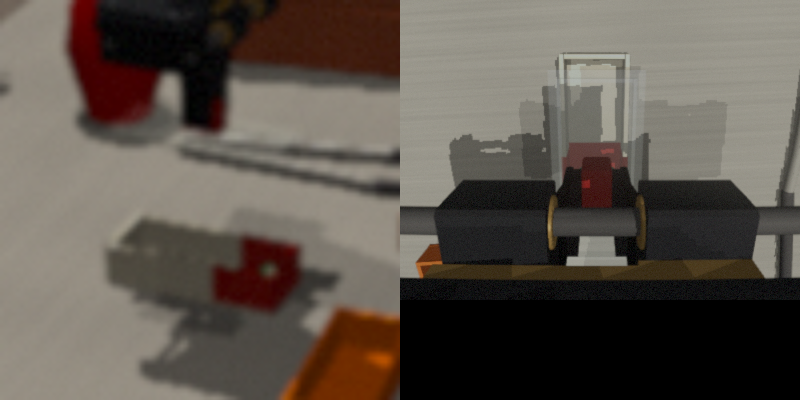

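The lid is lifted level by its knob. The open case stays put with a slice visible at its red end (265,268). I move to (0.52, 0).

Emit:
servo_tool([
  [[0,0,0,0,-6,-20,10],[0,0,0,0,-20,-65,10],[0,0,0,0,-36,-118,10],[0,0,0,0,-52,-170,10],[0,0,0,0,-66,-217,10]],
])

```text
time: 12.42
position: [0.5264, -0.0394, 0.1181]
tool_rot: [1.242, 1.189, -1.245]
ft_force: [0.9, -1.1, -0.8]
grip_width: 0.183
```

Emit:
servo_tool([
  [[0,0,0,0,-10,-30,10],[0,0,0,0,-14,-43,10],[0,0,0,30,-14,-43,10],[0,0,0,60,-14,-43,10],[0,0,0,80,-14,-43,10]],
])

```text
time: 13.05
position: [0.5155, -0.0002, 0.0374]
tool_rot: [1.244, 1.187, -1.248]
ft_force: [-0.1, 0.4, -0.6]
grip_width: 0.183
```

```bash
python3 - <<'E'
from h import *
s=ctrl.get_state();print(s['time'],s['position'],s['ft_force'],s['grip_width'],s['joint_positions'].round(2))
print(togo([.52,0.0,.016],down(np.radians(177.4))))
E
```

```text
13.05 [ 5.15494927e-01 -2.39069782e-04  3.73675208e-02] [-0.10458893  0.4068752  -0.64614565] 0.18348811466223663 [ 0.37  0.25 -0.46  1.97  0.13  0.96 -1.78]
(array([21.35390172,  4.55089409, -0.47331208]), array([-0.24843867,  0.02823032,  0.16976483]))
```

Emit:
servo_tool([
  [[0,0,0,10,0,0,10],[0,0,0,16,0,0,10],[0,0,0,19,0,0,10],[0,0,0,21,0,0,10],[0,0,0,21,0,0,10]],
])

```text
time: 13.68
position: [0.5173, 0.0005, 0.0188]
tool_rot: [1.245, 1.185, -1.245]
ft_force: [0.5, -0.2, -1.4]
grip_width: 0.182
```

Emit:
servo_tool([
  [[0,0,0,1,0,0,10],[0,0,0,1.5,0,0,10],[0,0,0,2,0,0,10],[0,0,0,2,0,0,10]],
])

```text
time: 14.18
position: [0.5171, 0.0005, 0.0165]
tool_rot: [1.245, 1.186, -1.245]
ft_force: [-0.1, -0.8, -1.2]
grip_width: 0.18
```

Emit:
servo_tool([
  [[0,0,0,0.5,0,0,10],[0,0,0,1,0,0,10],[0,0,0,1.5,0,0,10],[0,0,0,2,0,0,10],[0,0,0,2,0,0,10]],
])

```text
time: 14.8
position: [0.5171, 0.0005, 0.0161]
tool_rot: [1.244, 1.185, -1.245]
ft_force: [-4.5, -0.1, 12.9]
grip_width: 0.183
```

Contact on the bench. I back off 1 mm, open and rise.

Emit:
servo_tool([
  [[0,0,0,-1,0,0,10],[0,0,0,-1,0,0,25],[0,0,0,-1,0,0,40],[0,0,0,-1,0,0,50],[0,0,0,-1,0,0,50]],
])

```text
time: 15.42
position: [0.517, 0.0005, 0.0154]
tool_rot: [1.245, 1.186, -1.245]
ft_force: [-0.2, -0.1, -0.1]
grip_width: 0.528
```

Emit:
servo_tool([
  [[0,0,0,-15,0,0,50],[0,0,0,-60,0,0,50],[0,0,0,-115,0,0,50],[0,0,0,-165,0,0,50],[0,0,0,-190,0,0,50]],
])

```text
time: 16.05
position: [0.5185, 0.0008, 0.2101]
tool_rot: [1.247, 1.181, -1.241]
ft_force: [0.2, -0.4, 0.1]
grip_width: 0.576
```

Emit:
servo_tool([
  [[0,0,0,0,-20,0,50],[0,0,0,0,-40,0,50],[0,0,0,0,-40,0,50]],
])

```text
time: 16.42
position: [0.4766, 0.0026, 0.2067]
tool_rot: [1.245, 1.184, -1.244]
ft_force: [0.7, -0.0, -0.4]
grip_width: 0.577
```

```bash
python3 - <<'E'
from h import *
s=ctrl.get_state();print(s['time'],s['position'],s['ft_force'],s['grip_width'])
w,c=grab('wrist','w6.png'); im,c=grab('side','s6.png'); t,ct=grab('top','t6.png')
o=np.zeros((600,800,3),np.uint8);o[:300,:400]=cv2.resize(im[120:270,150:350],(400,300));o[:300,400:]=cv2.resize(w,(400,300));o[300:,:]=cv2.resize(t[130:250,190:370],(800,533))[:300]
cv2.imwrite('pics/c6.png',o[:,:,::-1])
E
```

```text
16.425 [0.4766068  0.00259055 0.2066971 ] [ 0.70594399 -0.00884472 -0.43617997] 0.5770694803023282
```

View pics/c6.png

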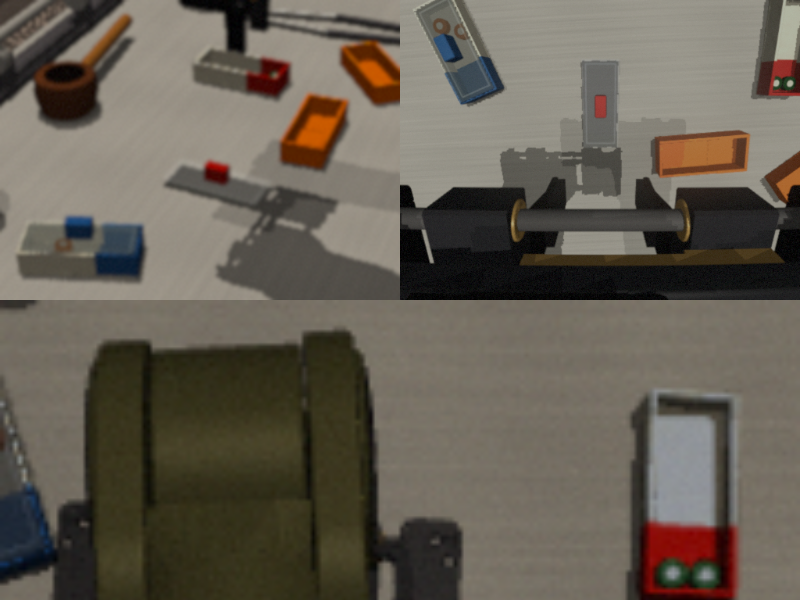

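The final views show the lid flat with its knob up on the bare bench between the cases. The open red case has both slices at its red end, and the blue case is untouched. I'm handing in.

```bash
python3 -c "
from bench import close_job; print(close_job())"
```

```text
the job is handed in; nothing more can be done
None
```

The job is done as asked and handed in at about 16.5 s of robot time.

- **Case:** I gripped the red-ended case with its lid on and lifted it about 80 mm. I tilted it 34° red end down for about 1.25 s, brought it level and set it back on the bench. A close wrist view then showed both slices at the red end with the lid still on.
- **Lid:** I lifted it off by the knob and laid it flat, knob up, at about (0.517, 0.000) between the two cases. Contact with the bench was about 13 N, and I eased off before releasing.
- **Last checks:** The side, top and wrist pictures showed:
  - the lid flat on bare bench, clear of the orange trays;
  - the open red case level, with both slices at its red end;
  - the blue case and the trays unmoved, and the gripper empty and clear.

No checks failed. The only disagreement was about 2 mm between the camera and measured positions, within the stated calibration. I did not check anything after handing in.

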